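# Show the square plate under the pass lamp

### The arm

A 6-joint arm with a two-finger parallel gripper is mounted at the origin on the work surface. World frame = base frame: x ahead of the robot, y to its left, z up, the work surface at z = 0. Lengths are in m, angles in rad, forces in N, time in s.
With the tool pointing down it reaches from about 0.325 to 0.85 m from the base axis. Payload 4.4 kg.
Tool frame: the origin (TCP) lies at the very end of the fingers, on their centre line; the grasp point (between the pads) lies arm.grip_depth behind it (arm.grip_depth is the distance from the TCP to the grasp point, in m); z points along the fingers, y is the line along which they close (so a half turn about z gives the same grasp; the last joint's range is limited). The gripper opens to 94 mm and grips with 3 to 60 N. Pads are 16 mm wide; open, the fingers measure 119 mm over their backs; the gripper's body (75 mm by 177 mm) begins 78 mm behind the grasp point.
Start: joints at [-1.452, 0.207, 1.542, -0, 1.393, -0.15], TCP at [0.153, -0.554, 0.205] pointing down, gripper open.
Joint ranges: [-2.73, 2.73], [-0.86, 2.22], [0.23, 2.46], [-1.11, 4.25], [0.08, 2.63], [-2.82, 2.82]. Speed limits (rad/s): [2.79, 2.79, 3.14, 3.14, 3.14, 3.14].

### API

Orientations are given as a unit quaternion [x, y, z, w].
In Python, from station import arm gives the robot as it stands. The module is installed in compiled form; this text tells all that it offers.
- The arm moves only by the tool play_rows, never from a script. Its argument "steps" is a list of rows, each a list of 3 entries, a list of its own where there are three numbers: the opening, from 0 (shut) to 1 (fully open), then the shift along the tool's x, y, z in m, then the turn, a rotation vector about the tool's x, y, z in degrees. A call has 1 to 20 rows; each row shifts and turns the commanded pose from where the row before left it, along the tool's axes as they then stand; what a row does not reach is not made up. A row lasts 1/10 s, in which the tool goes at most 50 mm and 8.59 degrees, less where a joint would pass 70% of its speed; a pose out of reach is approached as far as the arm can. A call is refused whole if a number of a shift passes 0.05 or a number of a turn 8.59, either way. A call with a gripper value outside its range is refused whole. The fingers move at their own pace and stop on an object; "squeeze" is the grip in N (left out, the last holds). Time passes only in rows, so rows that do not move let the fingers close. It gives the time, the measured TCP pose, the force, the opening and the grip force at its end, in the units of the state.
- arm.read_state(): the state, without advancing time (a new reading comes with each control period).
- arm.camera(name): name is "scene" or "top"; returns a dict with "frame" (400x640x3 uint8, red, green, blue), "fx", "fy", "cx", "cy" (pixels), "k1" (the pictures are not rectified: a ray, as slopes to the right and down, at radius r is drawn at 1 + k1 r^2 times it, then the intrinsics apply), "pose" (4x4, takes a point from camera to world coordinates). Camera axes: x right, y down, z forward; pixel columns grow to the right and rows downward; lengths in m; the calibration is good to about 2 mm. A picture is of the moment at which its call begins. There is no depth.
- arm.finish_job(): hands the job in; it is judged then, once.
The state is a dict: "time": time; "joint_pos": joint angles; "dq": joint speeds; "effort": joint torques, N m; "eef_pos": TCP position; "eef_rot": TCP orientation; "wrist_force": force on the tool from outside, world axes, zero at the start; "ft_torque": the same for the moment, N m; "width": finger opening in m; "finger_force": force on a finger pad.
Only numpy, scipy, OpenCV 4.12 (cv2) and the standard library are available. Lean on these libraries where they do the work, as an engineer would, in place of code of your own. Each camera call takes 0.05 s, during which the arm holds its last target. There are 200 camera calls.

### The job

The chef across the pass wants to check the square plate for chips. First turn the counter lamp fully up: push the slide dimmer on its base all the way to its far end. Then take the square plate out of the rack and hold it up in the air in the light, about 15 cm straight in front of the middle of the lamp's shade and level with it, upright, with the side one eats from turned squarely to the lamp; finish still holding it there, and do not shift the other plates, the ramekin, the spice jar or the black bowl.

Things in the scene. Friction and masses are not known exactly. Their poses are not given: they have to be found in the camera images.
- square_plate: the only square plate: cream stoneware, 140 x 140 mm, 0.25 to 0.45 kg, on edge in the rack in any of four places, leaning up to 6 degrees. Origin: middle of its lower edge; own z up the plate, y along the edge, x out of the eating side. Flat rim 32 mm wide, 8 mm thick (x = +-4 mm); the well, 76 mm square, bulges to x = -16 mm at the back. Grip its rim at the middle of the upper edge
- square_plate_centre (a point): centre of the square plate, 70 mm above its origin along its z (same axes)
- square_plate_edge (a point): middle of the square plate's upper edge, 140 mm above its origin along its z (same axes)
- plate_rack: fixed wire plate rack, 270 mm (own y) x 106 mm (x). Origin: under its middle, on the counter. Pairs of upright wires, 97 mm tall, at x = +-50 mm, every 22 mm along y, part ten slots. Plates stand across it on rails 23 mm above the counter, facing its +y, at y = -99, -33, 33, 99 mm; they leave it straight up
- pass_lamp: fixed counter lamp: aluminium base 140 (its x) x 270 (y) x 30 mm high, slide dimmer at its -y end, and at its +y end a dark gooseneck with a domed shade, 110 mm across the mouth, 85 mm deep. Origin: under the middle of the base, on the counter. It shines level along its own -x, roughly towards the robot
- lamp_mouth (a point): centre of the mouth of the lamp's shade, 30, 85, 260 mm from the lamp's origin (same axes as the lamp: the light goes to -x)
- dimmer (a joint): slide dimmer: 0 at the near end (dim, robot's side), 0.06 m at the far end (full), growing along the lamp's +x; rubs with about 2 N and stays where it is left
- dimmer_top (a point): middle of the top of the dimmer's black cap, 57.5 mm above the counter; cap 14 mm along its travel (lamp's x), 24 mm across (lamp's y), 26 mm high, 1.5 mm over the top of the base. The shade starts 125 mm to the side (lamp's +y), at 205 mm above the counter
- round_plate_a: round plate, 150 mm, on edge in the rack, not to be moved; origin at its centre, x out of its eating side; its top 165 mm above the counter
- round_plate_b: round plate, 138 mm, on edge in the rack, not to be moved; origin at its centre, x out of its eating side
- round_plate_c: round plate, 126 mm, on edge in the rack, not to be moved; origin at its centre, x out of its eating side
- ramekin: white ramekin, 68 mm across, 42 mm high, on the counter between the robot, rack and lamp, not to be moved; origin under its middle
- spice_jar: jar with a yellow lid, 48 mm across, 85 mm high, beyond rack and lamp, not to be moved; origin under its middle
- black_bowl: black bowl, 170 mm across, 55 mm high, on the green chopping board beyond the rack, not to be moved; origin under its middle
Not all that is in view belongs to the job. What is shaped like the square_plate but orange or turquoise is not meant.

How it is judged:
By the outcome, as a careful person would: the job done as asked, in the order asked, and still so for the second after the job is handed in, while the arm keeps its last pose, push and grip.
It also fails if it takes over 64 s, if anything falls off the work surface, if the arm or the gripper's body presses on something with over 40 N, if the wrist force passes 120 N, or if a joint passes its speed limit or range.

## Working session

There is one attempt and no reset: what is moved stays moved. The work goes in short steps, Python scripts to look and compute and a tool call to move; the robot and the scene stay as the last step left them, time stands still between calls to the robot, and variables do not carry over. Pictures are saved under pics/ and viewed, at most 10 in all, crops included, and the job is handed in when it is done.

Besides the shell and the picture viewer there is one more tool, called after "Call:" as name([rows], argument=value, ...), one row to a line, values as JSON. play_rows: Moves the arm, as the interface text tells. Its arguments: {"type":"object","properties":{"steps":{"type":"array","items":{"type":"array"}},"squeeze":{"type":"number"}},"required":["steps"]}

```bash
mkdir -p pics
cat > h.py <<'E'
import numpy as np, cv2
from station import arm
from scipy.spatial.transform import Rotation as R
def ray(c,u,v):
    K=np.array([[c["fx"],0,c["cx"]],[0,c["fy"],c["cy"]],[0,0,1.]])
    d=cv2.undistortPoints(np.array([[[u,v]]],float),K,np.array([c["k1"],0,0,0.]))[0,0]
    P=np.array(c["pose"]); return P[:3,3],P[:3,:3]@np.array([d[0],d[1],1.])
def onz(c,u,v,z):
    o,d=ray(c,u,v); return o+d*(z-o[2])/d[2]
def proj(c,p):
    P=np.array(c["pose"]); q=P[:3,:3].T@(np.array(p)-P[:3,3]); s=q[:2]/q[2]; s=s*(1+c["k1"]*(s@s))
    return s*[c["fx"],c["fy"]]+[c["cx"],c["cy"]]
def tri(c1,a,c2,b):
    o1,d1=ray(c1,*a);o2,d2=ray(c2,*b)
    t=np.linalg.lstsq(np.c_[d1,-d2],o2-o1,rcond=None)[0]
    return (o1+t[0]*d1+o2+t[1]*d2)/2, np.linalg.norm(o1+t[0]*d1-o2-t[1]*d2)
def save(n,f): cv2.imwrite("pics/"+n+".png",cv2.cvtColor(f,cv2.COLOR_RGB2BGR))
E
python3 - <<'E'
from h import *
import pickle
cs={n:arm.camera(n) for n in("scene","top")}
pickle.dump(cs,open("c0.pkl","wb"))
for n,c in cs.items():
    save(n+"0",c["frame"]); print(n,c["fx"],c["cx"],c["k1"],np.round(c["pose"],3).tolist())
s=arm.read_state(); print(arm.grip_depth,s["eef_pos"],s["eef_rot"],s["width"])
E
```

```text
scene 440.65365557200346 319.98614136057955 -0.02057879466554776 [[0.539, 0.618, -0.572, 1.205], [0.842, -0.411, 0.35, -0.438], [-0.019, -0.67, -0.742, 1.063], [0.0, 0.0, 0.0, 1.0]]
top 390.090609409651 326.0222409370767 -0.006562522413697768 [[-0.0, -0.997, 0.082, 0.424], [-1.0, 0.002, 0.017, -0.045], [-0.017, -0.082, -0.996, 1.211], [0.0, 0.0, 0.0, 1.0]]
0.0188 [ 0.15315913 -0.55347357  0.20440162] [ 9.90912726e-01  1.34502489e-01  9.03681950e-06 -1.02448237e-03] 0.09433339442714293
```

View pics/scene0.png

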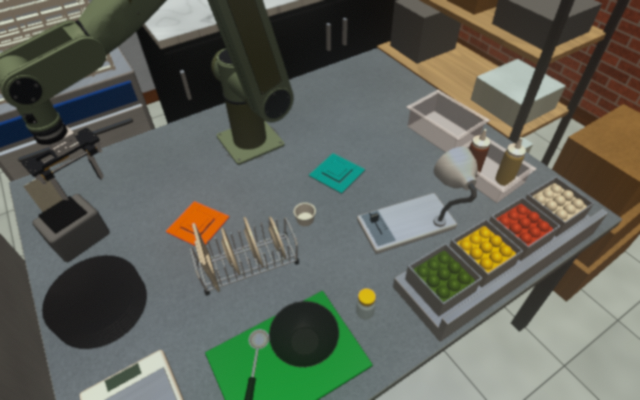

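View pics/top0.png

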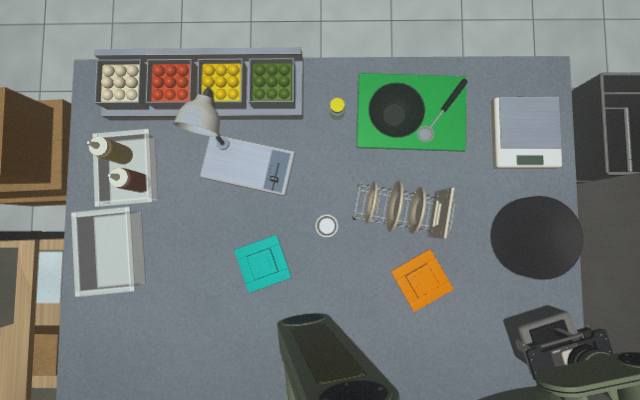

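The scene picture shows the rack at about (245,250), the lamp base at (405,222) and the dimmer at (375,218). In the top picture the rack is at (403,207), the lamp base at (247,165), the dimmer cap at (274,180) and the ramekin at (326,226).

What could be taken for the square plate, by top pixel:
- the rack plate at (443,212), with a straight outline
- the round rack plates at (372,202), (396,205) and (417,210)
- the orange square at (422,280)
- the turquoise square at (263,263)

I choose (443,212) and will check it in a crop.

Run:
```python
from h import *
import pickle
cs=pickle.load(open("c0.pkl","rb"))
t=cs["top"]["frame"];s=cs["scene"]["frame"]
r=lambda f,x,y,w,h,k:cv2.resize(f[y:y+h,x:x+w],(w*k,h*k),interpolation=cv2.INTER_CUBIC)
save("rack",np.vstack([np.hstack([r(t,345,170,120,75,6)]),np.hstack([r(s,180,210,120,87,6)])[:, :720]])[:1000][:,:] if 0 else np.hstack([r(t,347,172,114,75,7)[:, :798]]))
save("rackS",r(s,182,205,130,95,6))
save("lamp",np.hstack([r(t,170,85,130,115,3),r(s,350,140,130,115,3)]))
```

```text
(no output)
```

View pics/rack.png

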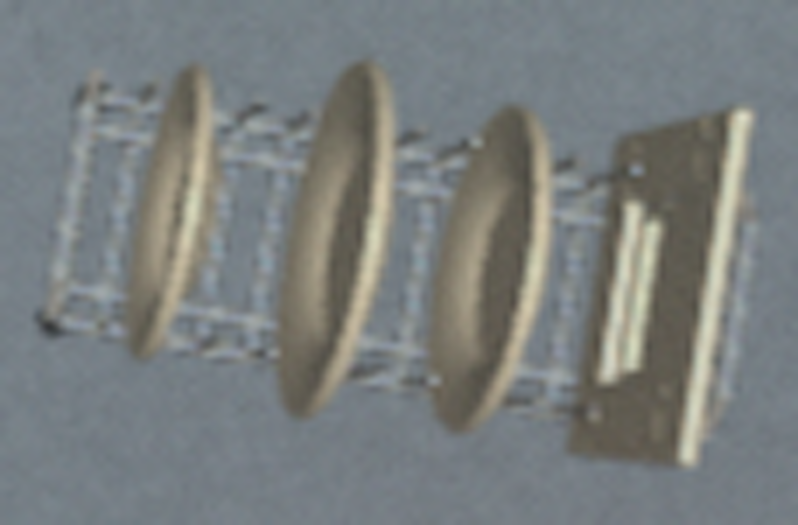

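View pics/rackS.png

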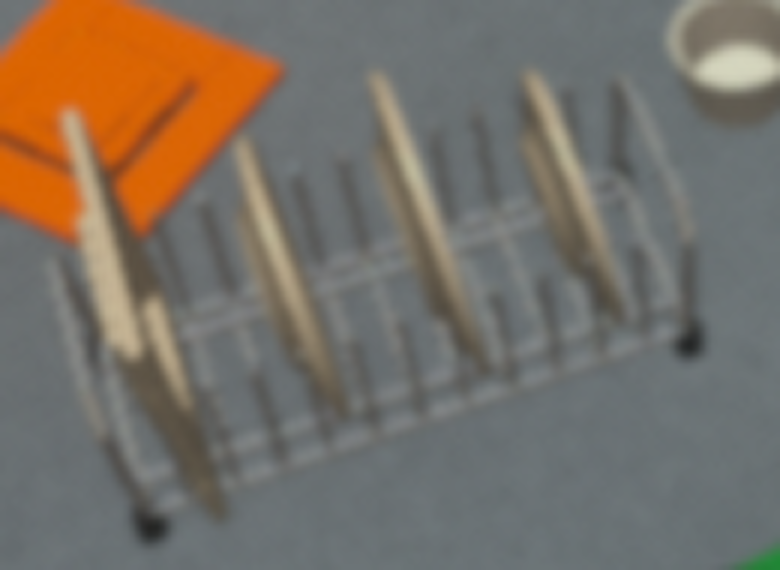

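View pics/lamp.png

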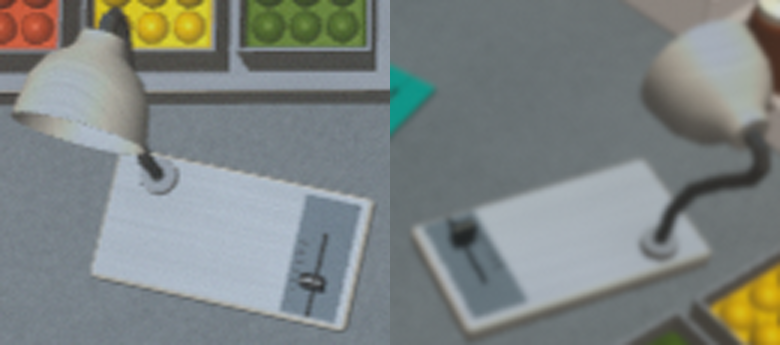

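The crops confirm the choice. The plate at the rack's -y end has straight edges and a square well, and its eating side faces +y (image left). In the top view its upper edge runs from (452.4,187.4) to (445.6,238.4). The dimmer cap is at about (274,179), and the lamp base corners are clear in both views.

Run:
```python
from h import *
import pickle
np.set_printoptions(precision=4,suppress=True)
cs=pickle.load(open("c0.pkl","rb"));T=cs["top"];S=cs["scene"]
tl=[(128,155),(374,202),(343,329),(92,275)]; sl=[(252,160),(22,230),(80,330),(320,248)]
# order: +y far, -y far, -y near, +y near
# scene correspond: far = +x world => lower in scene picture
tp=[(170+a/3,85+b/3) for a,b in tl]; sp=[(350+a/3,140+b/3) for a,b in sl]
sp=[sp[3],sp[2],sp[1],sp[0]]
A=np.array([onz(T,*p,.03) for p in tp]);B=np.array([onz(S,*p,.03) for p in sp])
for M in(A,B,(A+B)/2):
    d=M-np.roll(M,-1,0); print(M[:,:2].tolist(),np.linalg.norm(d,axis=1)); 
    e=(M[0]+M[3]-M[1]-M[2]);ex=(M[0]+M[1]-M[2]-M[3]); print("c",M.mean(0),"yaw",np.degrees([np.arctan2(-e[0],e[1]),np.arctan2(ex[1],ex[0])]))
# dimmer cap top
f=T["frame"][165:195,262:290].mean(2); 
print("cap T",onz(T,170+312/3,85+276/3,.0575),"S",onz(S,350+(460-390)/3,140+224/3,.0575))
print("slot ends T",onz(T,170+326/3,85+233/3,.03),onz(T,170+306/3,85+315/3,.03))
q=lambda a,b:(347+a/7,172+b/7)
for z,P in((.163,[(740,108),(690,465)]),(.023,[(617,137),(572,452)])):
    a,b=[onz(T,*q(*p),z) for p in P]; d=a-b; print("plate",z,a,b,"L",np.linalg.norm(d),"mid",(a+b)/2,"yaw",np.degrees(np.arctan2(d[1],d[0])))
g=lambda a,b:(182+a/6,205+b/6)
print("S topcorner near",onz(S,*g(68,112),.163),"far bottom",onz(S,*g(218,518),.023))
print("ramekin",onz(T,326,226,.042))
```

```text
[[0.7096994023415384, 0.32630796514942206], [0.6595814038588087, 0.0716932107475046], [0.5290518099847396, 0.10237828740504232], [0.584990001071537, 0.3603792655405557]] [0.2595 0.1341 0.264  0.1293]
c [0.6208 0.2152 0.03  ] yaw [-11.6891 -14.2361]
[[0.7179890211401063, 0.33608528723476944], [0.6654255560633765, 0.07593687933134569], [0.535011663934295, 0.10240892190578926], [0.5913701381734073, 0.36137075563003324]] [0.2654 0.1331 0.265  0.1291]
c [0.6274 0.219  0.03  ] yaw [-11.8501 -11.3851]
[[0.7138442117408224, 0.3311966261920958], [0.6625034799610926, 0.07381504503942514], [0.5320317369595173, 0.10239360465541579], [0.5881800696224722, 0.3608750105852945]] [0.2625 0.1336 0.2645 0.1291]
c [0.6241 0.2171 0.03  ] yaw [-11.7702 -12.8137]
cap T [0.5797 0.1304 0.0575] S [0.5728 0.132  0.0575]
slot ends T [0.6276 0.1207 0.03  ] [0.5434 0.1402 0.03  ]
plate 0.163 [ 0.536  -0.3677  0.163 ] [ 0.3995 -0.3451  0.163 ] L 0.13829372367336548 mid [ 0.4678 -0.3564  0.163 ] yaw -9.386613820278736
plate 0.023 [ 0.5384 -0.3571  0.023 ] [ 0.4019 -0.3347  0.023 ] L 0.1383180243468595 mid [ 0.4701 -0.3459  0.023 ] yaw -9.347856143233576
S topcorner near [ 0.4023 -0.3413  0.163 ] far bottom [ 0.536  -0.3577  0.023 ]
ramekin [ 0.4337 -0.0248  0.042 ]
```

Call:
play_rows([
  [0,[0,0,-0.006],[0,0,-7.8]],
  [0,[0,0,-0.006],[0,0,-7.8]],
  [0,[0,0,-0.006],[0,0,-7.8]],
  [0,[0,0,-0.006],[0,0,-7.8]],
  [0,[0,0,-0.006],[0,0,-7.8]],
  [0,[0,0,-0.006],[0,0,-7.8]],
  [0,[0,0,-0.006],[0,0,-7.8]],
  [0,[0,0,-0.006],[0,0,-7.8]],
])

```text
time: 0.9
eef_pos: [0.1532, -0.5537, 0.253]
eef_rot: [0.776, 0.631, 0.0, -0.001]
wrist_force: [0.8, 0.1, 0.0]
width: 0.0333
finger_force: 0.0
```

Run:
```python
from h import *
import pickle
np.set_printoptions(precision=4,suppress=True)
cs=pickle.load(open("c0.pkl","rb"));T=cs["top"]
hsv=cv2.cvtColor(T["frame"],cv2.COLOR_RGB2HSV)
print(hsv[150,225],hsv[160,270],hsv[215,200],hsv[172,290])
m=np.zeros(hsv.shape[:2],np.uint8); sub=T["frame"][130:200,195:300].astype(int)
g=sub.mean(2); t,b=cv2.threshold(g.astype(np.uint8),0,255,cv2.THRESH_OTSU); print("thr",t)
m[130:200,195:300]=b
cn=max(cv2.findContours(m,cv2.RETR_EXTERNAL,cv2.CHAIN_APPROX_NONE)[0],key=cv2.contourArea)
pts=np.array([onz(T,*p,.03)[:2] for p in cv2.convexHull(cn)[:,0]],np.float32)
r=cv2.minAreaRect(pts*1000); print(r, cv2.boxPoints(r))
# cap: dark blob
d=(g<75).astype(np.uint8);n,l,st,ce=cv2.connectedComponentsWithStats(d)
for s,c in zip(st[1:],ce[1:]): print(s,c+[195,130],onz(T,*(c+[195,130]),.0575)[:2])
for yaw in(-11.8,-13):
    a=np.radians(yaw);c=np.array([.624,.217]);mo=c+[.03*np.cos(a)-.085*np.sin(a),.03*np.sin(a)+.085*np.cos(a)]
    print(mo,proj(T,[*mo,.26]),proj(cs["scene"],[*mo,.26]))
```

```text
[106  30 190] [103  51 149] [103  34 135] [ 90   7 117]
thr 153.0
((634.38623046875, 242.3139190673828), (314.8299560546875, 146.20651245117188), 77.38274383544922) [[528.6631 104.6688]
 [671.3389  72.7319]
 [740.1094 379.959 ]
 [597.4336 411.8959]]
[22  6  7  8 28] [219.9643 139.8929] [0.693  0.2953]
[76 46  2  1  2] [271.5 176. ] [0.5827 0.1379]
[76 46  7  6 19] [274.5263 179.4737] [0.5722 0.1287]
[0.6707 0.2941] [196.9353 130.1656] [450.589  162.8867]
[0.6724 0.2931] [197.3487 129.5332] [450.7419 163.3808]
```

Call:
play_rows([
  [0,[0.042,0.0128,0],[0,0,0]],
  [0,[0.042,0.0128,0],[0,0,0]],
  [0,[0.042,0.0128,0],[0,0,0]],
  [0,[0.042,0.0128,0],[0,0,0]],
  [0,[0.042,0.0128,0],[0,0,0]],
  [0,[0.042,0.0128,0],[0,0,0]],
  [0,[0.042,0.0128,0],[0,0,0]],
  [0,[0.042,0.0128,0],[0,0,0]],
  [0,[0.042,0.0128,0],[0,0,0]],
  [0,[0.042,0.0128,0],[0,0,0]],
  [0,[0.042,0.0128,0],[0,0,0]],
  [0,[0.042,0.0128,0],[0,0,0]],
  [0,[0.042,0.0128,0],[0,0,0]],
  [0,[0.042,0.0128,0],[0,0,0]],
  [0,[0.042,0.0128,0],[0,0,0]],
  [0,[0.042,0.0128,0],[0,0,0]],
  [0,[0.042,0.0128,0],[0,0,0]],
  [0,[0.042,0.0128,0],[0,0,0]],
])

```text
time: 2.7
eef_pos: [0.5377, 0.1382, 0.2529]
eef_rot: [0.778, 0.629, -0.0, -0.0]
wrist_force: [-0.3, -0.7, 0.1]
width: 0.0003
finger_force: 0.0
```

Call:
play_rows([
  [0,[0,-0.004,0.042],[0,0,0]],
  [0,[0,0,0.042],[0,0,0]],
  [0,[0,0,0.042],[0,0,0]],
  [0,[0,0,0.042],[0,0,0]],
  [0,[0,0,0.022],[0,0,0]],
  [0,[0,0,0.02],[0,0,0]],
  [0,[0,0,0],[0,0,0]],
])

```text
time: 3.4
eef_pos: [0.5298, 0.1369, 0.0396]
eef_rot: [0.778, 0.628, -0.004, -0.002]
wrist_force: [-0.4, -0.8, 0.6]
width: 0.0007
finger_force: 0.0
```

Run:
```python
from h import *
s=arm.read_state();print(s["eef_pos"],s["wrist_force"])
c=arm.camera("scene");t=arm.camera("top")
r=lambda f,x,y,w,h,k:cv2.resize(f[y:y+h,x:x+w],(w*k,h*k),interpolation=cv2.INTER_CUBIC)
save("push0",np.hstack([r(t["frame"],205,120,110,100,3),r(c["frame"],340,170,110,100,3)]))
```

```text
[0.52980894 0.13687259 0.03959449] [-0.37347943 -0.82905057  0.63284431]
```

View pics/push0.png

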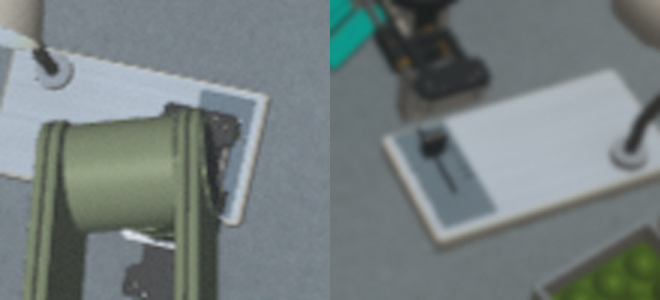

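The scene half shows the closed fingers behind the cap, which is at crop (432,140) on its slot; the far part of the slot is free. I start pushing.

Call:
play_rows([
  [0,[0,0.01,0],[0,0,0]],
  [0,[0,0.01,0],[0,0,0]],
  [0,[0,0.01,0],[0,0,0]],
  [0,[0,0.01,0],[0,0,0]],
  [0,[0,0.01,0],[0,0,0]],
  [0,[0,0,0],[0,0,0]],
])

```text
time: 4.1
eef_pos: [0.5845, 0.1262, 0.0436]
eef_rot: [0.778, 0.628, 0.001, 0.001]
wrist_force: [0.4, -0.5, -0.0]
width: 0.0007
finger_force: 0.0
```

Call:
play_rows([
  [0,[0,0.004,0],[0,0,0]],
  [0,[0,0.004,0],[0,0,0]],
  [0,[0,0,0],[0,0,0]],
])

```text
time: 4.4
eef_pos: [0.5905, 0.1249, 0.0432]
eef_rot: [0.778, 0.628, -0.0, 0.0]
wrist_force: [0.2, -1.3, -0.7]
width: 0.0003
finger_force: 0.3
```

Call:
play_rows([
  [0,[0,0.003,0],[0,0,0]],
  [0,[0,0.003,0],[0,0,0]],
  [0,[0,0,0],[0,0,0]],
])

```text
time: 4.7
eef_pos: [0.5932, 0.1243, 0.0432]
eef_rot: [0.778, 0.628, -0.003, -0.002]
wrist_force: [-7.6, 0.4, 6.0]
width: 0.0004
finger_force: 4.2
```

Call:
play_rows([
  [0,[0,0.003,0],[0,0,0]],
  [0,[0,0,0],[0,0,0]],
  [0,[0,0,0],[0,0,0]],
])

```text
time: 5.0
eef_pos: [0.5934, 0.1243, 0.0432]
eef_rot: [0.778, 0.629, -0.005, -0.004]
wrist_force: [-14.7, 1.8, 11.1]
width: 0.0004
finger_force: 7.3
```

Call:
play_rows([
  [0,[0,-0.01,0],[0,0,0]],
  [0,[0,-0.015,0],[0,0,0]],
  [0,[0,0,-0.04],[0,0,0]],
  [0,[0,0,-0.045],[0,0,0]],
  [0,[0,0,-0.045],[0,0,0]],
  [0,[0,0,-0.045],[0,0,0]],
  [0,[0,0,-0.045],[0,0,0]],
  [0.5,[-0.0413,0,0],[0,0,0]],
  [0.5,[-0.0413,0,0],[0,0,0]],
  [0.5,[-0.0413,0,0],[0,0,0]],
  [0.5,[-0.0413,0,0],[0,0,0]],
  [0.5,[-0.0413,0,0],[0,0,0]],
  [0.5,[-0.0413,0,0],[0,0,0]],
])

```text
time: 6.3
eef_pos: [0.5227, -0.1157, 0.264]
eef_rot: [0.778, 0.628, 0.001, 0.001]
wrist_force: [0.9, -0.1, -0.2]
width: 0.0449
finger_force: 0.0
```

Call:
play_rows([
  [0.5,[0,0,0],[0,0,-7.7]],
  [0.5,[0,0,0],[0,0,-7.7]],
  [0.5,[0,0,0],[0,0,-7.7]],
  [0.5,[0,0,0],[0,0,-7.7]],
  [0.5,[0,0,0],[0,0,-7.7]],
  [0.5,[0,0,0],[0,0,-7.7]],
  [0.5,[0,0,0],[0,0,-7.7]],
  [0.5,[0,0,0],[0,0,-7.7]],
  [0.5,[0,0,0],[0,0,-7.7]],
  [0.5,[0,0,0],[0,0,-7.7]],
  [0.5,[0,0,0],[0,0,-7.7]],
  [0.5,[0,0,0],[0,0,-7.7]],
  [0.5,[0,0,0],[0,0,0]],
])

```text
time: 7.6
eef_pos: [0.5231, -0.1142, 0.2638]
eef_rot: [0.085, 0.996, -0.0, 0.001]
wrist_force: [-0.1, 0.4, 0.7]
width: 0.0467
finger_force: 0.0
```

Run:
```python
from h import *
import pickle
np.set_printoptions(precision=4,suppress=True)
s=arm.read_state();print(s["eef_pos"],s["width"],s["joint_pos"]);M=R.from_quat(s["eef_rot"]).as_matrix();print(M)
print("to plate (tool)",M.T@(np.array([.468,-.3565,.26])-s["eef_pos"]))
cs={n:arm.camera(n) for n in("scene","top")}; pickle.dump(cs,open("c1.pkl","wb"))
r=lambda f,x,y,w,h,k:cv2.resize(f[y:y+h,x:x+w],(w*k,h*k),interpolation=cv2.INTER_CUBIC)
save("after",np.hstack([r(cs["scene"]["frame"],340,170,100,100,4),r(cs["top"]["frame"],425,170,50,80,5)]))if 0 else 0
save("after",np.hstack([r(cs["scene"]["frame"],350,180,90,75,4),r(cs["scene"]["frame"],180,205,90,75,4)]))
```

```text
[ 0.5231 -0.1142  0.2638] 0.04668036792780337 [-0.3765  0.0801  1.5645 -0.0002  1.4949 -1.7769]
[[-0.9855  0.1696  0.0019]
 [ 0.1696  0.9855 -0.001 ]
 [-0.0021 -0.0007 -1.    ]]
to plate (tool) [ 0.0132 -0.2481  0.0039]
```

View pics/after.png

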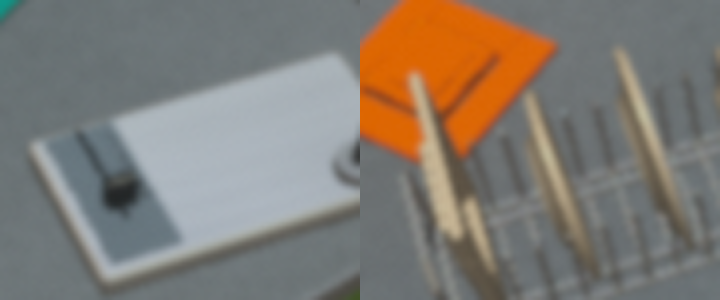

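The slider now sits at the far end, in the left half at (120,190). In the right half the plates stand unmoved. Next I go above the plate and tilt by the lean.

Call:
play_rows([
  [0.5,[0.0022,-0.0415,0],[0,0,0]],
  [0.5,[0.0022,-0.0415,0],[0,0,0]],
  [0.5,[0.0022,-0.0415,0],[0,0,0]],
  [0.5,[0.0022,-0.0415,0],[0,0,0]],
  [0.5,[0.0022,-0.0415,0],[0,0,0]],
  [0.5,[0.0022,-0.0415,0],[0,0,0]],
  [0.5,[0,0,0.03],[-3,0,0]],
  [0.5,[0,0,0],[0,0,0]],
])

```text
time: 8.5
eef_pos: [0.4648, -0.3574, 0.2292]
eef_rot: [0.088, 0.996, 0.029, -0.001]
wrist_force: [-0.3, 0.6, -0.7]
width: 0.0473
finger_force: 0.0
```

Run:
```python
from h import *
np.set_printoptions(precision=4,suppress=True)
s=arm.read_state();M=R.from_quat(s["eef_rot"]).as_matrix();print(s["eef_pos"],s["width"]);print(M)
print("to grasp (tool)",M.T@(np.array([.4682,-.3551,.134])-s["eef_pos"]))
c=arm.camera("scene");f=c["frame"]
save("hover",cv2.resize(f[130:290,110:310],(800,640),interpolation=cv2.INTER_CUBIC)[:600])
t=arm.camera("top");f=t["frame"]
```

```text
[ 0.4648 -0.3574  0.2292] 0.047258524364078694
[[-0.9846  0.1749  0.0038]
 [ 0.1748  0.9829  0.057 ]
 [ 0.0062  0.0568 -0.9984]]
to grasp (tool) [-0.0035 -0.0025  0.0952]
```

View pics/hover.png

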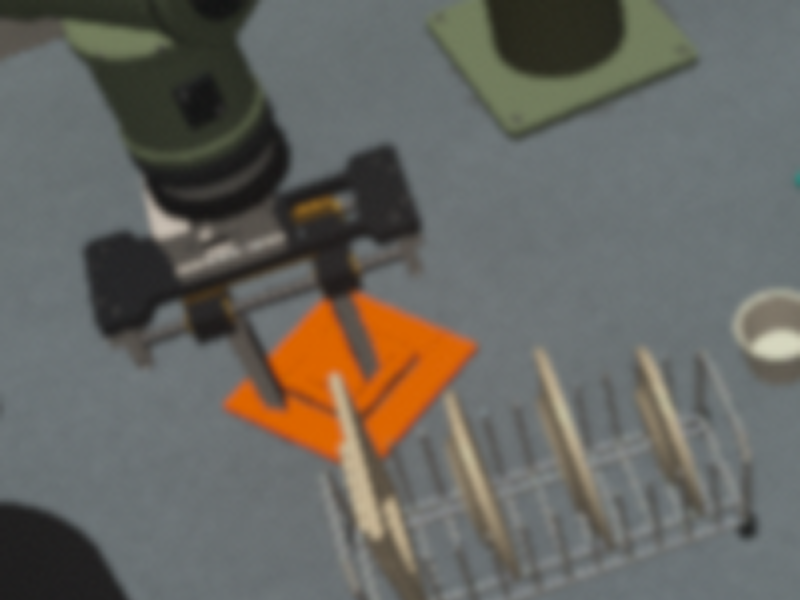

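Run:
```python
from h import *
import pickle
c=pickle.load(open("c0.pkl","rb"))
print(proj(c["scene"],[.468,-.3565,.163]),proj(c["scene"],[.4648,-.3574,.2292]))
print(tri(c["top"],(449,212.9),c["scene"],(198.7,244.7)))
```

```text
[197.35979112 243.08331394] [190.37607251 226.17745649]
(array([ 0.46838373, -0.35634793,  0.15644965]), np.float64(0.0032012133534460602))
```

Call:
play_rows([
  [0.5,[-0.0035,-0.0025,0.02],[0,0,0]],
  [0.5,[0,0,0.02],[0,0,0]],
  [0.5,[0,0,0],[0,0,0]],
])

```text
time: 8.9
eef_pos: [0.4704, -0.3555, 0.1919]
eef_rot: [0.084, 0.996, 0.027, 0.001]
wrist_force: [0.2, 0.3, -0.0]
width: 0.0469
finger_force: 0.0
```

Call:
play_rows([
  [0.5,[0.002,-0.003,0.015],[0,0,0]],
  [0.5,[0,0,0.015],[0,0,0]],
  [0.5,[0,0,0.015],[0,0,0]],
  [0.5,[0,0,0.013],[0,0,0]],
  [0.5,[0,0,0],[0,0,0]],
])

```text
time: 9.4
eef_pos: [0.4674, -0.356, 0.1322]
eef_rot: [0.085, 0.996, 0.028, 0.0]
wrist_force: [0.8, -0.2, -0.1]
width: 0.0472
finger_force: 0.0
```

Call:
play_rows([
  [0.25,[0,0,0],[0,0,0]],
  [0.25,[0,0,0],[0,0,0]],
  [0.25,[0,0,0],[0,0,0]],
  [0.15,[0,0,0],[0,0,0]],
  [0.15,[0,0,0],[0,0,0]],
  [0.15,[0,0,0],[0,0,0]],
], squeeze=8)

```text
time: 10.0
eef_pos: [0.4693, -0.3569, 0.1359]
eef_rot: [0.085, 0.996, 0.027, 0.003]
wrist_force: [0.9, 2.6, 2.5]
width: 0.014
finger_force: 1.7
```

Run:
```python
from h import *
s=arm.read_state();print(s["eef_pos"],s["width"],s["wrist_force"],s["ft_torque"],s["finger_force"])
c=arm.camera("scene");f=c["frame"]
save("grasp",cv2.resize(f[170:290,160:280],(600,600),interpolation=cv2.INTER_CUBIC))
```

```text
[ 0.46929907 -0.35689475  0.13592839] 0.013995112565108471 [0.91376637 2.58316585 2.54061738] [ 0.62383029 -0.25313778 -0.03059505] 1.7247729375958443
```

View pics/grasp.png

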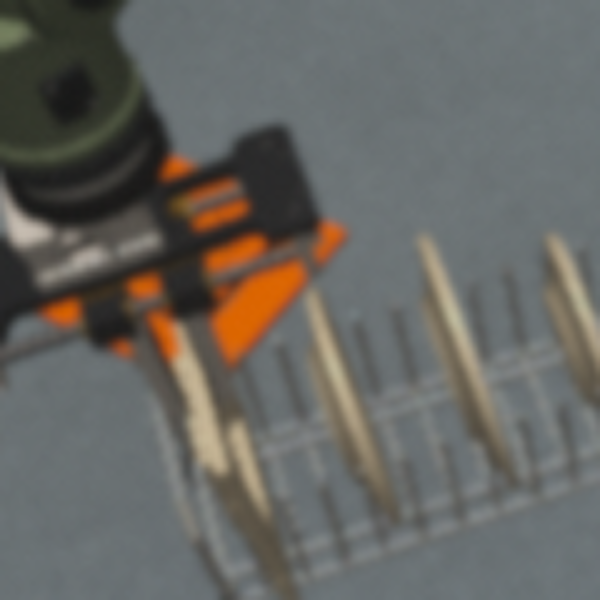

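The fingers straddle the rim, and the +y finger touches first. I shift about 2.5 mm to +y and then close.

Call:
play_rows([
  [0.15,[0,0.0025,0],[0,0,0]],
  [0.15,[0,0,0],[0,0,0]],
])

```text
time: 10.25
eef_pos: [0.469, -0.3554, 0.1352]
eef_rot: [0.085, 0.996, 0.026, 0.002]
wrist_force: [-0.1, 0.4, 0.8]
width: 0.0143
finger_force: 0.0
```

Call:
play_rows([
  [0.05,[0,0,0],[0,0,0]],
  [0.02,[0,0,0],[0,0,0]],
  [0,[0,0,0],[0,0,0]],
  [0,[0,0,0],[0,0,0]],
  [0,[0,0,0],[0,0,0]],
], squeeze=35)

```text
time: 10.75
eef_pos: [0.4693, -0.3535, 0.1352]
eef_rot: [0.085, 0.996, 0.028, 0.002]
wrist_force: [0.2, 5.3, 3.1]
width: 0.0079
finger_force: 34.9
```

Call:
play_rows([
  [0,[0,0.001,-0.01],[0,0,0]],
  [0,[0,0.0006,-0.01],[0,0,0]],
  [0,[0,0.0006,-0.01],[0,0,0]],
  [0,[0,0,0],[0,0,0]],
])

```text
time: 11.15
eef_pos: [0.4697, -0.355, 0.1676]
eef_rot: [0.085, 0.996, 0.025, 0.003]
wrist_force: [-0.2, 4.9, -0.5]
width: 0.0076
finger_force: 34.9
```

Call:
play_rows([
  [0,[0,0.001,-0.02],[0,0,0]],
  [0,[0,0.001,-0.02],[0,0,0]],
  [0,[0,0.001,-0.02],[0,0,0]],
  [0,[0,0.001,-0.02],[0,0,0]],
  [0,[0,0.001,-0.02],[0,0,0]],
  [0,[0,0.001,-0.02],[0,0,0]],
  [0,[0,0.001,-0.02],[0,0,0]],
  [0,[0,0.001,-0.015],[0,0,0]],
  [0,[0,0,0],[0,0,0]],
])

```text
time: 12.05
eef_pos: [0.4703, -0.3567, 0.3243]
eef_rot: [0.085, 0.996, 0.023, 0.005]
wrist_force: [-0.4, -0.6, -3.2]
width: 0.008
finger_force: 35.0
```

Run:
```python
from h import *
np.set_printoptions(precision=4,suppress=True)
s=arm.read_state();print(s["eef_pos"],s["width"],s["wrist_force"],s["ft_torque"],s["finger_force"],s["joint_pos"])
a=arm.camera("scene")["frame"];b=arm.camera("top")["frame"]
save("lift",np.hstack([cv2.resize(a[90:300,130:330],(400,420)),cv2.resize(b[140:350,310:510],(400,420))]))
M=R.from_quat(s["eef_rot"]).as_matrix();print(M)
```

```text
[ 0.4703 -0.3567  0.3243] 0.008017098362508215 [-0.3621 -0.6307 -3.1519] [-0.0108 -0.1228  0.0321] 34.9715530872345 [-0.8192  0.189   1.3216  0.0407  1.6548 -2.2168]
[[-0.9855  0.1692  0.0133]
 [ 0.1696  0.9845  0.0452]
 [-0.0055  0.0468 -0.9989]]
```

View pics/lift.png

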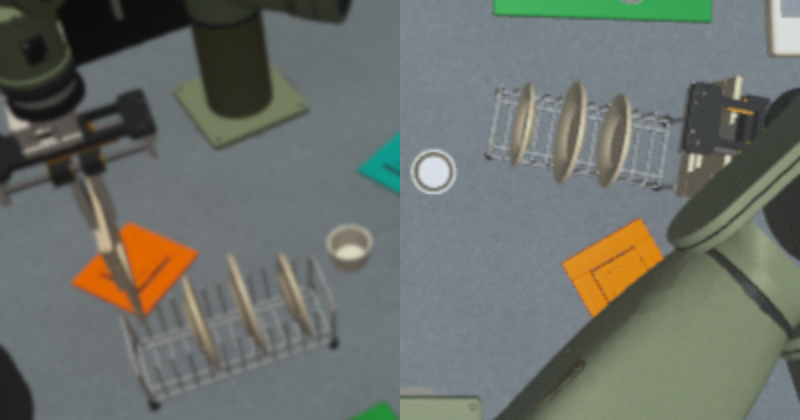

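The plate is held clear of the rack at 8 mm width and about 3.2 N, and the other plates are in place. I straighten it and turn it to face the lamp.

Call:
play_rows([
  [0,[0,0,0],[2.7,0,0]],
  [0,[0,0,0],[0,0,7.72]],
  [0,[0,0,0],[0,0,7.72]],
  [0,[0,0,0],[0,0,7.72]],
  [0,[0,0,0],[0,0,7.72]],
  [0,[0,0,0],[0,0,7.72]],
  [0,[0,0,0],[0,0,7.72]],
  [0,[0,0,0],[0,0,7.72]],
  [0,[0,0,0],[0,0,7.72]],
  [0,[0,0,0],[0,0,7.72]],
  [0,[0,0,0],[0,0,7.72]],
  [0,[0,0,0],[0,0,7.72]],
  [0,[0,0,0],[0,0,7.72]],
  [0,[0,0,0],[0,0,0]],
])

```text
time: 13.55
eef_pos: [0.4687, -0.3543, 0.3187]
eef_rot: [0.779, 0.627, 0.002, -0.003]
wrist_force: [-0.2, -0.1, -3.7]
width: 0.0074
finger_force: 35.0
```

```bash
cat > g.py <<'E'
from h import *
np.set_printoptions(precision=4,suppress=True)
s=arm.read_state();M=R.from_quat(s["eef_rot"]).as_matrix()
a=np.radians(-12.4);y=np.array([np.cos(a),np.sin(a),0]);z=np.array([0,0,-1.]);G=np.c_[np.cross(y,z),y,z]
print(s["eef_pos"],s["width"],s["finger_force"],s["joint_pos"])
print("shift",M.T@(np.array([.527,.328,.302])-s["eef_pos"]),"turn",np.degrees(R.from_matrix(M.T@G).as_rotvec()))
E
python3 g.py
```

```text
[ 0.4687 -0.3543  0.3187] 0.0074100195856813475 34.98550236225128 [-0.7967  0.1758  1.3473  0.0039  1.6247 -0.5808]
shift [ 0.6788 -0.0891  0.0215] turn [-0.1712 -0.3792  0.0365]
```

Call:
play_rows([
  [0,[0.02,-0.0025,0],[0,0,0]],
  [0,[0.0375,-0.005,0.001],[0,0,0]],
  [0,[0.0375,-0.005,0.001],[0,0,0]],
  [0,[0.0375,-0.005,0.001],[0,0,0]],
  [0,[0.0375,-0.005,0.001],[0,0,0]],
  [0,[0.0375,-0.005,0.001],[0,0,0]],
  [0,[0.0375,-0.005,0.001],[0,0,0]],
  [0,[0.0375,-0.005,0.001],[0,0,0]],
  [0,[0.0375,-0.005,0.001],[0,0,0]],
  [0,[0.0375,-0.005,0.001],[0,0,0]],
  [0,[0.0375,-0.005,0.001],[0,0,0]],
  [0,[0.0375,-0.005,0.001],[0,0,0]],
  [0,[0.0375,-0.005,0.001],[0,0,0]],
  [0,[0.0375,-0.005,0.001],[0,0,0]],
  [0,[0.0375,-0.005,0.001],[0,0,0]],
  [0,[0.0375,-0.005,0.001],[0,0,0]],
  [0,[0.0375,-0.005,0.001],[0,0,0]],
  [0,[0.0375,-0.005,0.001],[0,0,0]],
  [0,[0.02,-0.0025,0],[0,0,0]],
  [0,[0,0,0],[0,0,0]],
])

```text
time: 15.55
eef_pos: [0.525, 0.3297, 0.306]
eef_rot: [0.777, 0.629, 0.001, -0.003]
wrist_force: [0.2, -0.2, -3.6]
width: 0.008
finger_force: 35.0
```

```bash
python3 g.py
python3 - <<'E'
from h import *
import pickle
c0=pickle.load(open("c0.pkl","rb"))
n=np.array([.9767,-.2147,0]);e=np.array([.2147,.9767,0])
p=arm.read_state()["eef_pos"]
c={k:arm.camera(k) for k in("scene","top")};pickle.dump(c,open("c2.pkl","wb"))
# eating side seen from scene cam: expected corners and mask of cream
o=p-[0,0,.112]
cor=[o+e*a+[0,0,b]+n*.004 for a,b in((-.07,0),(.07,0),(.07,.14),(-.07,.14))]
q=np.array([proj(c["scene"],k) for k in cor]);print("pred corners",q.round(1).tolist())
d=cv2.absdiff(c["scene"]["frame"],c0["scene"]["frame"]).max(2)
hsv=cv2.cvtColor(c["scene"]["frame"],cv2.COLOR_RGB2HSV).astype(int)
m=((d>25)&(hsv[...,0]>8)&(hsv[...,0]<35)&(hsv[...,1]>20)&(hsv[...,2]>90)).astype(np.uint8)
w=np.zeros_like(m);x0,y0=q.min(0).astype(int)-15;x1,y1=q.max(0).astype(int)+15;w[y0:y1,x0:x1]=1
cn=max(cv2.findContours(cv2.morphologyEx(m*w,cv2.MORPH_CLOSE,np.ones((5,5))),cv2.RETR_EXTERNAL,cv2.CHAIN_APPROX_NONE)[0],key=cv2.contourArea)
h=cv2.convexHull(cn);print(cv2.contourArea(cn),cv2.contourArea(q.astype(np.float32)));print(cv2.approxPolyDP(h,3,True)[:,0].tolist())
# unmoved things
for k in("scene","top"):
    for nm,P in(("ramekin",[.4337,-.0248,.02]),("orange",[.29,-.31,0])):
        u,v=proj(c[k],P).astype(int);print(k,nm,cv2.absdiff(c[k]["frame"],c0[k]["frame"])[v-8:v+8,u-8:u+8].mean())
E
```

```text
[0.525  0.3297 0.306 ] 0.00798094498332622 34.992932081222534 [0.4181 0.2455 1.2896 0.0057 1.6053 0.6276]
shift [-0.0012  0.0023  0.004 ] turn [-0.1397 -0.2994  0.4064]
pred corners [[399.5, 153.0], [441.5, 141.5], [450.9, 102.7], [405.5, 114.1]]
1449.5 1611.9854452732252
[[464, 90], [441, 141], [402, 151], [407, 112]]
scene ramekin 1.3385416666666667
scene orange 16.015625
top ramekin 6.440104166666667
top orange 5.8046875
```

Call:
play_rows([
  [0,[-0.001,0.002,0.004],[0,0,0]],
  [0,[0,0,0],[0,0,0]],
  [0,[0,0,0],[0,0,0]],
  [0,[0,0,0],[0,0,0]],
])

```text
time: 16.05
eef_pos: [0.5286, 0.3243, 0.3034]
eef_rot: [0.78, 0.626, 0.002, -0.002]
wrist_force: [-0.3, 1.0, -3.0]
width: 0.0079
finger_force: 35.0
```

```bash
python3 g.py
python3 - <<'E'
from h import *
import pickle
c0=pickle.load(open("c0.pkl","rb"));c1={k:arm.camera(k) for k in("scene","top")}
def loc(f,x0,y0,w,h):
    g=f[y0:y0+h,x0:x0+w].mean(2);return g
for k,nm,b in(("top","ramekin",(310,210,34,34)),("scene","ramekin",(288,198,34,30)),("top","rackplates",(360,178,72,58)),("scene","rackplates",(215,212,80,70)),("top","jar",(325,92,26,28)),("scene","bowl",(262,295,85,75))):
    a,d=[np.float32(loc(c[k]["frame"],*b)) for c in(c0,c1)]
    print(k,nm,cv2.phaseCorrelate(a,d,cv2.createHanningWindow(a.shape[::-1],cv2.CV_32F)))
# cap in scene view, panel region
f=c1["scene"]["frame"][195:260,355:395].mean(2);m=(f<60);v,u=np.nonzero(m);print(m.sum(),u.mean()+355,v.mean()+195)
print("expected cap full",proj(c1["scene"],[.6125,.12,.045]),"start",proj(c1["scene"],[.575,.13,.045]))
E
```

```text
[0.5286 0.3243 0.3034] 0.007943099941586243 34.99276578426361 [0.4084 0.2457 1.2944 0.0044 1.5984 0.6257]
shift [ 0.0032 -0.0024  0.0014] turn [-0.0082 -0.305  -0.0409]
top ramekin ((0.03269201238471808, 0.05048074168823646), 0.9564731339981527)
scene ramekin ((-0.11731116650239315, 0.011505137104014906), 0.8203988503526758)
top rackplates ((-0.031960484938501565, 0.04287565334240995), 0.9863885106863799)
scene rackplates ((-0.0801980776618123, 0.00013209791421786576), 0.8672489919596248)
top jar ((0.5147694110024279, 0.020984607840802028), 1.0327455785539414)
scene bowl ((0.005561962391595898, 0.6130754477094911), 1.1283900717276114)
37 379.7027027027027 228.45945945945945
expected cap full [377.98742026 227.82517474] start [372.93821076 218.12028464]
```

```bash
python3 -c "
from station import arm
print(arm.finish_job())"
```

```text
the job is handed in; nothing more can be done
None
```

The job is handed in: the dimmer was pushed to its far stop first, and the square plate is held upright about 15 cm in front of the lamp's mouth, level with it, eating side to the light; the camera checks showed no shift in the ramekin or the other plates, and the jar and bowl read only 0.5–0.6 px off, which I put down to noise.

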